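# Strip the three-limb teaching transformer and stow its coils

## Robot

A 7-joint arm with a two-finger parallel gripper is mounted at the origin on the work surface. World frame = base frame: x ahead of the robot, y to its left, z up, the work surface at z = 0. Lengths are in m, angles in rad, forces in N, time in s.
With the tool pointing down it reaches from about 0.425 to 0.95 m from the base axis. Payload 4.7 kg.
Tool frame: the origin (TCP) lies midway between the tips of the shut fingers; the grasp point (between the pads) lies 19 mm behind it (arm.grip_point_offset is the distance from the TCP to the grasp point, in m); z points along the fingers, y is the line along which they close (so a half turn about z gives the same grasp; the last joint's range is limited). The gripper opens to 85 mm and grips with 20 to 120 N. Pads are 22 mm wide; open, the fingers measure 114 mm over their backs; the gripper's body (76 mm by 85 mm) begins 54 mm behind the grasp point. The pads swing forward as they close: fully open they stand 13 mm farther back than shut.
Start: joints at [-1.23, 0.469, -0.049, 1.532, 0.024, 1.141, -0.082], TCP at [0.244, 0.629, 0.231] pointing down, gripper open.
Joint ranges: [-2.59, 2.59], [-0.33, 1.99], [-1.39, 1.29], [0.1, 2.45], [-1.04, 4.18], [0.21, 1.99], [-2.66, 2.66]. Speed limits (rad/s): [2.57, 2.57, 3.14, 3.14, 3.14, 3.14, 3.14].

## Interface

Orientations are given as a unit quaternion [w, x, y, z].
In Python, from plant import arm gives the robot as it stands. The module is installed in compiled form; this text tells all that it offers.
- The arm moves only by the tool servo_tool, never from a script. Its argument "rows" is a list of rows, each a list of 5 numbers: the finger opening in cm, from 0 to 8.54, then the shift along the tool's x, y, z in cm, then the turn about the tool's z in rad. A call has 1 to 20 rows; each row is the pose to reach, as a shift and turn from the pose commanded when the call began, along the tool's axes at that moment; what a row does not reach only later rows make up. A row lasts 1/10 s, in which the tool goes at most 50 mm and 8.59 degrees, less where a joint would pass 70% of its speed; a pose out of reach is approached as far as the arm can. A call with a gripper value outside its range is refused whole. The fingers move at their own pace and stop on an object; "newtons" is the grip in N (left out, the last holds). Time passes only in rows, so rows that repeat a pose let the fingers close. It gives the time, the measured TCP pose, the force, the opening and the grip force at its end, in the units of the state.
- arm.get_state(): the state, without advancing time (a new reading comes with each control period).
- arm.get_image(name): name is "side" or "top"; returns (picture, depth): 400x640x3 uint8, blue, green, red; 400x640 float32, m along the optical axis (not along the pixel's ray), 0 where there is no reading.
- arm.camera_params(name): a dict with "camera_matrix" (3x3 intrinsics, pixels), "k1" (the pictures are not rectified: a ray, as slopes to the right and down, at radius r is drawn at 1 + k1 r^2 times it, then the intrinsics apply), "T" (4x4, takes a point from camera to world coordinates). Camera axes: x right, y down, z forward; pixel columns grow to the right and rows downward; lengths in m; the calibration is good to about 2 mm. A picture is of the moment at which its call begins. camera_params takes no time and is no camera call.
- arm.job_done(): hands the job in; it is judged then, once.
Trained networks look in the newest picture that a camera, given by its name, has taken for a name from the list of things; names that differ only in an ending like _2 or _b are one class to them, and where a whole thing is asked for, a point or a joint stands for the part that bears it (a point fixed in the world has none). Each returns a list of dicts, best first, with "p" (0 to 1); they miss things now and then, are a little off and sometimes report something else, mostly with a low value. They report only what shows in the picture. A call takes as long as a camera call.
- arm.cut_out(camera, name): "region" (400x640 bool, what is visible of it) and "box" ([centre column, centre row, width, height] in pixels, round what is visible of it).
The state is a dict: "clock": time; "joint_positions": joint angles; "joint_vel": joint speeds; "effort": joint torques, N m; "tcp_pos": TCP position; "eef_rot": TCP orientation; "contact_force": force on the tool from outside, world axes, zero at the start; "moment": the same for the moment, N m; "opening": finger opening in m; "grasp_force": force on a finger pad.
Only numpy, scipy, OpenCV 4.12 (cv2) and the standard library are available. Lean on these libraries where they do the work, as an engineer would, in place of code of your own. Each camera call takes 0.05 s, during which the arm holds its last target. There are 200 camera calls.

## Task

The class has finished with the demountable transformer: lift the yoke bar off its studs and lay it on the bench, slide every coil off the limbs and stand each one flat in an empty bay of the coil tray, red coils in the row with red liners and blue coils in the row with blue liners. Then lower the yoke back over the two studs until it rests flush on the bare limbs. Leave the coils already in the tray and the other things on the bench where they are.

Things in the scene. Friction and masses are not known exactly. Their poses are not given: they have to be found in the camera images.
- core: fixed transformer core: base board 210 x 90 x 8 mm; bottom yoke 180 x 50 mm, top (where coils rest) 24 mm above the bench; three upright round limbs, 24 mm thick, at x = -64, 0, +64 mm, tops at 94 mm. The outer two carry 8 mm studs with tapered tips, up to 118 mm. Each limb carries one coil or two stacked. Origin: bench level under the middle limb; x along the row of limbs, z up
- yoke: loose steel bar 180 x 32 x 18 mm, 0.75 kg; 11 mm through holes at x = -64, +64 mm go over the core's studs, underside flush on the limb tops, as at the start (nuts already off), 6 mm above the upper coils. Origin: centre of underside; x along it, z up; same either way round or over. The bench strip between core and tray is clear: it fits there along the robot's x
- yoke_mid (a point): the middle of the yoke bar: 9 mm above its underside; either face of the bar may be uppermost
- coil_red_1: wound coil on a flanged red bobbin with copper windings, 50 mm outside diameter, 32 mm high, 30 mm bore, about 0.15 kg, at the start on one of the core's limbs (always there, at the bottom of a limb). Origin: centre of its underside; z along its bore, up
- coil_blue_1: wound coil on a flanged blue bobbin with copper windings, 50 mm outside diameter, 32 mm high, 30 mm bore, about 0.15 kg, at the start on one of the core's limbs (always there, at the bottom of a limb). Origin: centre of its underside; z along its bore, up
- coil_red_2: wound coil on a flanged red bobbin with copper windings, 50 mm outside diameter, 32 mm high, 30 mm bore, about 0.15 kg, at the start on one of the core's limbs (always there, at the bottom of a limb). Origin: centre of its underside; z along its bore, up
- coil_blue_2: wound coil on a flanged blue bobbin with copper windings, 50 mm outside diameter, 32 mm high, 30 mm bore, about 0.15 kg, at the start on one of the core's limbs (on top of another coil; may be absent, then None). Origin: centre of its underside; z along its bore, up
- coil_red_3: wound coil on a flanged red bobbin with copper windings, 50 mm outside diameter, 32 mm high, 30 mm bore, about 0.15 kg, at the start on one of the core's limbs (on top of another coil; may be absent, then None). Origin: centre of its underside; z along its bore, up
- coil_blue_3: wound coil on a flanged blue bobbin with copper windings, 50 mm outside diameter, 32 mm high, 30 mm bore, about 0.15 kg, at the start on one of the core's limbs (on top of another coil; may be absent, then None). Origin: centre of its underside; z along its bore, up
- stowed_red_1: a like red coil that is already stowed in the red row of the tray, to be left there; may be absent, then None. Origin: centre of its underside
- stowed_red_2: a like red coil that is already stowed in the red row of the tray, to be left there; may be absent, then None. Origin: centre of its underside
- stowed_blue_1: a like blue coil that is already stowed in the blue row of the tray, to be left there; may be absent, then None. Origin: centre of its underside
- stowed_blue_2: a like blue coil that is already stowed in the blue row of the tray, to be left there; may be absent, then None. Origin: centre of its underside
- tray: fixed coil tray 255 x 150 mm, walls to 17 mm above the bench; two rows of four bays, row centre lines at y = -42, +42 mm, a lead channel between; bays 60 x 60 mm inside, centres at x = -94.5, -31.5, +31.5, +94.5 mm. Origin: bench level under its centre; x along the rows, z up. One row has red liners, the other blue; which is which varies
- liner_red: the four red liners, 2 mm thick, on the bay floors of the tray's red row: their tops, where the coils stand, are 5 mm above the bench. Origin: centre of the row, on the tray floor (3 mm above the bench); x along the row as for the tray
- liner_blue: the four blue liners, 2 mm thick, on the bay floors of the tray's blue row: their tops, where the coils stand, are 5 mm above the bench. Origin: centre of the row, on the tray floor (3 mm above the bench); x along the row as for the tray
- paper_cup: bystander, to be left alone: white paper cup, 78 mm wide, 95 mm tall, origin under its centre
- paint_teal: bystander, to be left alone: teal paint pot, 34 mm wide, 42 mm tall, origin under its centre
- paint_green: bystander, to be left alone: green paint pot, 34 mm wide, 42 mm tall, origin under its centre
- screwdriver: bystander, to be left alone: screwdriver, 190 mm long, lying along its x axis, about 30 mm thick
- nut_dish: bystander, to be left alone: shallow aluminium dish, 72 mm wide, 16 mm high, holding the two wing nuts, origin under its centre
- multimeter: bystander, to be left alone: yellow multimeter, 150 x 75 x 34 mm, lying along its x axis, origin under its centre

How it is judged:
On the way, in this order (a step that is already met when the one before it is completed fails the run):
1. the yoke is off the core and lies on the bench (height (world z) of yoke_mid below 0.022 m and contact force between yoke and the fingers below 0.1 N), for 0.2 s.
2. every coil from the limbs stands in a bay of its colour's row, let go (x of coil_red_1 in the frame of liner_red between -0.103 and 0.103 m and y of coil_red_1 in the frame of liner_red between -0.009 and 0.009 m and z of coil_red_1 in the frame of liner_red between -0.001 and 0.006 m and angle between each of coil_red_1, coil_blue_1, coil_red_2, coil_blue_2, coil_red_3, coil_blue_3's own z axis and vertical below 0.1 rad and linear speed of each of coil_red_1, coil_blue_1, coil_red_2, coil_blue_2, coil_red_3, coil_blue_3 below 0.03 m/s and x of coil_blue_1 in the frame of liner_blue between -0.103 and 0.103 m and y of coil_blue_1 in the frame of liner_blue between -0.009 and 0.009 m and z of coil_blue_1 in the frame of liner_blue between -0.001 and 0.006 m and x of coil_red_2 in the frame of liner_red between -0.103 and 0.103 m and y of coil_red_2 in the frame of liner_red between -0.009 and 0.009 m and z of coil_red_2 in the frame of liner_red between -0.001 and 0.006 m and x of coil_blue_2 in the frame of liner_blue between -0.103 and 0.103 m and y of coil_blue_2 in the frame of liner_blue between -0.009 and 0.009 m and z of coil_blue_2 in the frame of liner_blue between -0.001 and 0.006 m and x of coil_red_3 in the frame of liner_red between -0.103 and 0.103 m and y of coil_red_3 in the frame of liner_red between -0.009 and 0.009 m and z of coil_red_3 in the frame of liner_red between -0.001 and 0.006 m and x of coil_blue_3 in the frame of liner_blue between -0.103 and 0.103 m and y of coil_blue_3 in the frame of liner_blue between -0.009 and 0.009 m and z of coil_blue_3 in the frame of liner_blue between -0.001 and 0.006 m and contact force between each of coil_red_1, coil_blue_1, coil_red_2, coil_blue_2, coil_red_3, coil_blue_3 and the fingers below 0.1 N), for 0.2 s.
3. the yoke is back over both studs, flush on the limbs (x of yoke_mid in the frame of core between -0.004 and 0.004 m and y of yoke_mid in the frame of core between -0.004 and 0.004 m and z of yoke_mid in the frame of core between 0.101 and 0.1055 m and angle between the z axis of yoke and the z axis of core, either way round below 0.03 rad and angle between the x axis of yoke and the x axis of core, either way round below 0.06 rad and linear speed of yoke below 0.03 m/s), for 0.2 s.
At the end, for the whole second after the job is handed in: Each coil stands upright (0.1 rad) on a liner of its colour (within 9 mm of the row line, 4 mm of the liner); coils already stowed are still so; the yoke is over both studs, within 2.5 mm of the limb tops, 4 mm of centre and 0.03 rad of level; all at rest and let go (all of step 3 and x of coil_red_1 in the frame of liner_red between -0.103 and 0.103 m and y of coil_red_1 in the frame of liner_red between -0.009 and 0.009 m and z of coil_red_1 in the frame of liner_red between -0.001 and 0.006 m and angle between each of coil_red_1, coil_blue_1, coil_red_2, coil_blue_2, coil_red_3, coil_blue_3, stowed_red_1, stowed_red_2, stowed_blue_1, stowed_blue_2's own z axis and vertical below 0.1 rad and linear speed of each of coil_red_1, coil_blue_1, coil_red_2, coil_blue_2, coil_red_3, coil_blue_3, stowed_red_1, stowed_red_2, stowed_blue_1, stowed_blue_2 below 0.03 m/s and x of coil_blue_1 in the frame of liner_blue between -0.103 and 0.103 m and y of coil_blue_1 in the frame of liner_blue between -0.009 and 0.009 m and z of coil_blue_1 in the frame of liner_blue between -0.001 and 0.006 m and x of coil_red_2 in the frame of liner_red between -0.103 and 0.103 m and y of coil_red_2 in the frame of liner_red between -0.009 and 0.009 m and z of coil_red_2 in the frame of liner_red between -0.001 and 0.006 m and x of coil_blue_2 in the frame of liner_blue between -0.103 and 0.103 m and y of coil_blue_2 in the frame of liner_blue between -0.009 and 0.009 m and z of coil_blue_2 in the frame of liner_blue between -0.001 and 0.006 m and x of coil_red_3 in the frame of liner_red between -0.103 and 0.103 m and y of coil_red_3 in the frame of liner_red between -0.009 and 0.009 m and z of coil_red_3 in the frame of liner_red between -0.001 and 0.006 m and x of coil_blue_3 in the frame of liner_blue between -0.103 and 0.103 m and y of coil_blue_3 in the frame of liner_blue between -0.009 and 0.009 m and z of coil_blue_3 in the frame of liner_blue between -0.001 and 0.006 m and x of stowed_red_1 in the frame of liner_red between -0.103 and 0.103 m and y of stowed_red_1 in the frame of liner_red between -0.009 and 0.009 m and z of stowed_red_1 in the frame of liner_red between -0.001 and 0.006 m and x of stowed_red_2 in the frame of liner_red between -0.103 and 0.103 m and y of stowed_red_2 in the frame of liner_red between -0.009 and 0.009 m and z of stowed_red_2 in the frame of liner_red between -0.001 and 0.006 m and x of stowed_blue_1 in the frame of liner_blue between -0.103 and 0.103 m and y of stowed_blue_1 in the frame of liner_blue between -0.009 and 0.009 m and z of stowed_blue_1 in the frame of liner_blue between -0.001 and 0.006 m and x of stowed_blue_2 in the frame of liner_blue between -0.103 and 0.103 m and y of stowed_blue_2 in the frame of liner_blue between -0.009 and 0.009 m and z of stowed_blue_2 in the frame of liner_blue between -0.001 and 0.006 m); the robot touches nothing.
It fails at once if a coil that was already in the tray is moved from its bay (distance of any of stowed_red_1, stowed_red_2, stowed_blue_1, stowed_blue_2 from where it was at the start of the episode above 0.025 m).
It fails at once if a bystander is pushed more than 5 cm (distance of any of paper_cup, paint_teal, paint_green, screwdriver, nut_dish, multimeter from where it was at the start of the episode above 0.05 m).
It fails at once if the cup or a paint pot is knocked over (angle between any of paper_cup, paint_teal, paint_green's own z axis and vertical above 0.6 rad).
Of coil_blue_2, coil_red_3, coil_blue_3 only 1 to 3 are there at a start; the rules pass over those that are not, and their reading is None.
Of stowed_red_1, stowed_red_2 only 1 to 1 are there at a start; the rules pass over those that are not, and their reading is None.
Of stowed_blue_1, stowed_blue_2 only 1 to 1 are there at a start; the rules pass over those that are not, and their reading is None.
At some moment in a run one of yoke, coil_red_1, coil_blue_1, coil_red_2, coil_blue_2, coil_red_3, coil_blue_3 may be knocked a few centimetres aside while the robot is not near it.
It also fails if it takes over 210 s, if anything falls off the work surface, if the arm or the gripper's body presses on something with over 40 N, if the wrist force passes 120 N, or if a joint passes its speed limit or range.

## Working session

There is one attempt and no reset: what is moved stays moved. The work goes in short steps, Python scripts to look and compute and a tool call to move; the robot and the scene stay as the last step left them, time stands still between calls to the robot, and variables do not carry over. Pictures are saved under pics/ and viewed, at most 14 in all, crops included, and the job is handed in when it is done.

Besides the shell and the picture viewer there is one more tool, called by a JSON object that holds its "api" and its "payload". servo_tool: Moves the arm, as the interface text tells. Its arguments: {"type":"object","properties":{"rows":{"type":"array","items":{"type":"array","items":{"type":"number"}}},"newtons":{"type":"number"}},"required":["rows"]}

```bash
mkdir -p pics; ls
cat > h.py <<'E'
import numpy as np, cv2
from plant import arm
def cap(n):
    im,d=arm.get_image(n); return im,d
def pts(cam,d):
    P=arm.camera_params(cam);K=P["camera_matrix"];K=np.array(K)
    v,u=np.mgrid[0:400,0:640].astype(float)
    x=(u-K[0,2])/K[0,0];y=(v-K[1,2])/K[1,1]
    a,b=x.copy(),y.copy()
    for _ in range(10):
        s=1+P["k1"]*(a*a+b*b);a=x/s;b=y/s
    T=np.array(P["T"])
    p=np.stack([a*d,b*d,d],-1)@T[:3,:3].T+T[:3,3]
    p[d<=0]=np.nan
    return p
def st():
    s=arm.get_state()
    print({k:np.round(s[k],3).tolist() for k in("clock","tcp_pos","eef_rot","contact_force","opening","grasp_force","joint_positions")})
    return s
E
python3 - <<'E'
from h import *
st()
for c in("top","side"):
    im,d=cap(c);cv2.imwrite(f"pics/{c}0.png",im);np.save(f"{c}0.npy",d)
    P=arm.camera_params(c);print(c,np.round(P["T"],3).tolist(),np.round(P["camera_matrix"],1).tolist(),P["k1"])
    X=pts(c,d)
    for n in("yoke","tray","core","liner_red","liner_blue","coil_red_1","coil_blue_1","stowed_red_1","stowed_blue_1","paper_cup","paint_teal","screwdriver","nut_dish","multimeter"):
        for r in arm.cut_out(c,n):
            if r["p"]<.3: continue
            q=X[r["region"]]
            print(n,round(r["p"],2),np.round(r["box"]).tolist(),np.round(np.nanmedian(q,0),3).tolist(),np.round(np.nanpercentile(q,2,axis=0),3).tolist(),np.round(np.nanpercentile(q,98,axis=0),3).tolist())
E
```

```text
pics
{'clock': 0.0, 'tcp_pos': [0.244, 0.629, 0.23], 'eef_rot': [-0.0, 0.184, 0.983, -0.001], 'contact_force': [0.437, 0.946, 0.816], 'opening': 0.085, 'grasp_force': 0.0, 'joint_positions': [-1.23, 0.469, -0.049, 1.534, 0.024, 1.141, -0.082]}
top [[0.002, -0.995, 0.101, 0.458], [-1.0, -0.005, -0.028, 0.024], [0.028, -0.1, -0.995, 1.364], [0.0, 0.0, 0.0, 1.0]] [[465.9, 0.0, 315.7], [0.0, 465.9, 197.1], [0.0, 0.0, 1.0]] -0.09431119164999133
yoke 0.71 [236.0, 220.0, 20.0, 64.0] [0.527, 0.203, 0.111] [0.442, 0.183, 0.021] [0.611, 0.229, 0.117]
tray 0.67 [380.0, 206.0, 55.0, 88.0] [0.567, -0.204, 0.006] [0.444, -0.277, -0.003] [0.687, -0.128, 0.021]
tray 0.62 [396.0, 240.0, 19.0, 23.0] [0.473, -0.248, 0.035] [0.447, -0.272, 0.002] [0.496, -0.225, 0.042]
core 0.76 [240.0, 223.0, 39.0, 69.0] [0.515, 0.182, 0.009] [0.425, 0.155, 0.002] [0.624, 0.253, 0.028]
liner_red 0.9 [395.0, 208.0, 21.0, 87.0] [0.579, -0.244, 0.005] [0.447, -0.274, -0.001] [0.684, -0.216, 0.016]
liner_red 0.47 [369.0, 219.0, 19.0, 20.0] [0.53, -0.165, 0.035] [0.505, -0.191, 0.002] [0.554, -0.139, 0.041]
liner_blue 0.71 
[... 2863 characters left out ...]
] [0.445, -0.282, 0.005] [0.492, -0.223, 0.042]
paper_cup 0.64 [261.0, 208.0, 25.0, 36.0] [0.759, 0.006, 0.069] [0.726, -0.051, 0.006] [0.796, 0.024, 0.098]
paint_teal 0.37 [335.0, 264.0, 15.0, 10.0] [0.527, 0.224, 0.042] [0.505, 0.213, 0.028] [0.547, 0.23, 0.055]
screwdriver 0.48 [355.0, 150.0, 27.0, 8.0] [0.464, -0.447, 0.022] [0.42, -0.463, 0.007] [0.507, -0.433, 0.031]
nut_dish 0.7 [389.0, 221.0, 22.0, 15.0] [0.357, -0.016, 0.01] [0.327, -0.044, 0.002] [0.386, 0.024, 0.02]
multimeter 0.89 [343.0, 344.0, 67.0, 33.0] [0.493, 0.481, 0.036] [0.426, 0.424, 0.004] [0.572, 0.515, 0.043]
multimeter 0.69 [329.0, 193.0, 74.0, 9.0] [0.598, -0.169, 0.008] [0.442, -0.19, 0.003] [0.682, -0.143, 0.019]
```

View pics/top0.png

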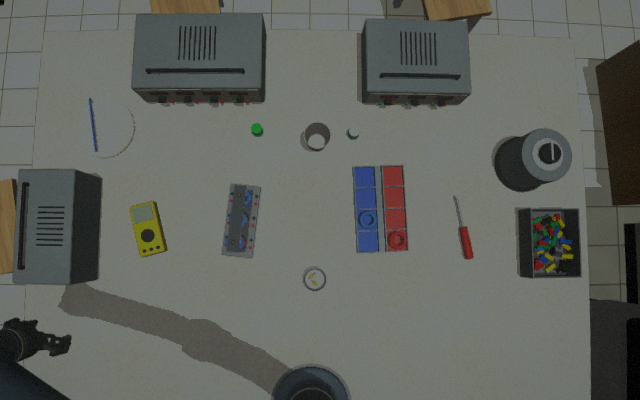

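View pics/side0.png

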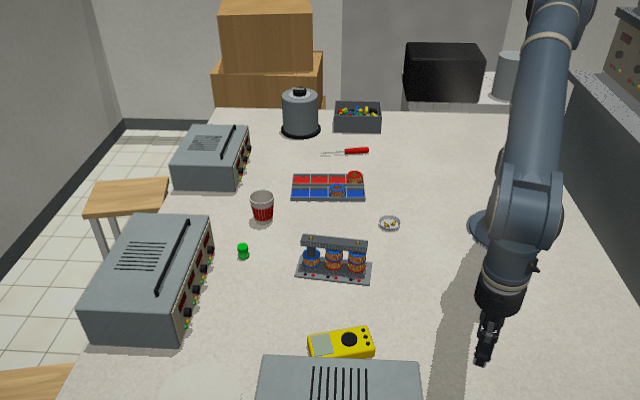

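The top view shows the core at (243,220), the blue tray row at column 367 (a coil in its second bay from the robot) and the red row at column 396 (a coil in its nearest bay). In the side view, the limb at x≈0.59 carries a single blue coil, and the middle and near limbs carry blue over another coil. The strip between core and tray is free. Next I'll fit exact poses.

```bash
cat >> h.py <<'E'
def rect(q):
    (cx,cy),(w,h),a=cv2.minAreaRect((q[:,:2]*1000).astype(np.float32))
    if w<h: w,h,a=h,w,a+90
    a=(a+90)%180-90
    return np.round([cx,cy,w,h,a],1)
def zone(X,lo,hi):
    m=np.all((X>np.array(lo))&(X<np.array(hi)),-1); return m
def clean(m,X):
    m=m.astype(np.uint8); n,l,s,_=cv2.connectedComponentsWithStats(m)
    return X[l==1+np.argmax(s[1:,4])] if n>1 else X[m>0]
def go(x,y,z,ang):
    "cm shift + turn in tool axes to put TCP at x,y,z (m) with tool y at world angle ang (deg)"
    s=arm.get_state();w,a,b,c=s["eef_rot"]
    from scipy.spatial.transform import Rotation as R
    M=R.from_quat([a,b,c,w]).as_matrix()
    d=M.T@(np.array([x,y,z])-s["tcp_pos"])*100
    cur=np.degrees(np.arctan2(M[1,1],M[0,1])); t=(cur-ang+90)%180-90
    print("shift",np.round(d,2).tolist(),"turn",round(np.radians(t),3),"tcp",np.round(s["tcp_pos"],4).tolist(),"F",np.round(s["contact_force"],1).tolist(),"op",round(s["opening"],4),"g",np.round(s["grasp_force"],1),"t",round(s["clock"],1),"tilt",np.round(M[2],3).tolist())
E
python3 - <<'E'
from h import *
for c in("top","side"):
    d=np.load(f"{c}0.npy");X=pts(c,d)
    q=clean(zone(X,(.4,.15,.104),(.66,.26,.12)),X);print(c,"yoke",rect(q),"z",np.nanmedian(q[:,2]),len(q))
    q=X[zone(X,(.40,.12,.006),(.66,.28,.014))];print("board",rect(q[:]),np.median(q[:,2]))
    q=X[zone(X,(.40,-.30,.013),(.72,-.10,.022))];print("tray",rect(q),np.median(q[:,2]))
    q=X[zone(X,(.40,-.30,.034),(.72,-.205,.043))];print("stowR",np.median(q,0), rect(q))
    q=X[zone(X,(.40,-.205,.034),(.72,-.10,.043))];print("stowB",np.median(q,0),rect(q))
    q=X[zone(X,(.3,-.1,-.05),(.7,.1,.005))];print("bench z",np.median(q[:,2]))
s=cv2.imread("pics/side0.png")[225:290,285:385];t=cv2.imread("pics/top0.png")[160:260,210:270]
cv2.imwrite("pics/crop0.png",np.hstack([cv2.resize(s,(500,325),interpolation=cv2.INTER_CUBIC),cv2.resize(t,(195,325))]))
go(.527,.208,.20,90)
E
```

```text
top yoke [527.  204.3 177.3  33.9  -5.6] z 0.11171134496079649 768
board [526.3 201.8 259.  143.6   3.1] 0.008780907624288625
tray [ 563.4 -202.1  253.1  152.     2.6] 0.016833456125894486
stowR [ 0.47284579 -0.24877945  0.03728213] [ 4.715e+02 -2.487e+02  4.860e+01  4.700e+01 -2.000e-01]
stowB [ 0.52705213 -0.16235228  0.03712385] [ 528.4 -162.5   48.8   46.1    1.5]
bench z -0.00016304360169794307
side yoke [526.7 205.  179.8  41.3  -5.8] z 0.11350822897581436 709
board [530.8 202.8 257.7 154.2   1.2] 0.009853673133194685
tray [ 562.7 -201.3  254.9  161.1    2.7] 0.017219717489876163
stowR [ 0.47117749 -0.24407745  0.03824817] [ 469.4 -247.8   53.3   46.1  -89.3]
stowB [ 0.52804007 -0.16176503  0.03869787] [ 528.5 -160.5   48.    47.9  -87.6]
bench z 0.00208530849698485
shift [-41.62, -29.06, 3.13] turn -0.37 tcp [0.2439, 0.6294, 0.2313] F [0.4, 0.5, 0.5] op 0.0854 g 0.0 t 1.5 tilt [0.0, 0.0, -1.0]
```

View pics/crop0.png

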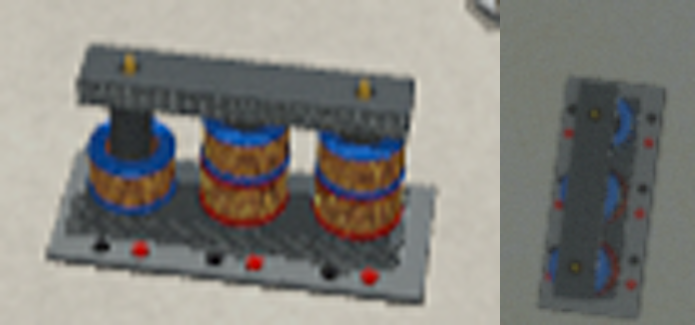

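{"api": "servo_tool", "payload": {"newtons": 100, "rows": [[8.5, -41.75, -29.39, 3, -0.27], [8.5, -41.75, -29.39, 3, -0.27], [8.5, -41.75, -29.39, 3, -0.27], [8.5, -41.75, -29.39, 3, -0.27], [8.5, -41.75, -29.39, 3, -0.27], [8.5, -41.75, -29.39, 3, -0.27], [8.5, -41.75, -29.39, 3, -0.27], [8.5, -41.75, -29.39, 3, -0.27], [8.5, -41.75, -29.39, 3, -0.27], [8.5, -41.75, -29.39, 3, -0.27], [8.5, -41.75, -29.39, 3, -0.27], [8.5, -41.75, -29.39, 7, -0.27], [8.5, -41.75, -29.39, 7, -0.27], [8.5, -41.75, -29.39, 7, -0.27], [8.5, -41.75, -29.39, 7, -0.27]]}}

```text
clock: 3.0
tcp_pos: [0.5274, 0.2058, 0.1627]
eef_rot: [0.001, 0.049, 0.999, 0.001]
contact_force: [-0.1, -0.1, 0.5]
opening: 0.085
grasp_force: 0.0
```

```bash
python3 -c "
from h import *
go(.527,.2045,.096,84.3)
im,d=cap('side');X=pts('side',d);q=clean(zone(X,(.4,.15,.104),(.66,.26,.12)),X);print(rect(q))"
```

```text
shift [0.04, -0.15, 6.67] turn 0.001 tcp [0.5274, 0.2058, 0.1627] F [-0.1, -0.1, 0.5] op 0.085 g 0.0 t 3.0 tilt [-0.002, 0.001, -1.0]
[526.7 204.6 180.2  40.5  -6.2]
```

{"api": "servo_tool", "payload": {"rows": [[8.5, 0, -0.1, 5, 0], [8.5, 0, -0.1, 6.6, 0], [8.5, 0, -0.1, 6.6, 0], [3, 0, -0.1, 6.6, 0], [2, 0, -0.1, 6.6, 0], [2, 0, -0.1, 6.6, 0], [2, 0, -0.1, 6.6, 0], [2, 0, -0.1, 6.6, 0], [2, 0, -0.1, 6.6, 0], [2, 0, -0.1, 6.6, 0], [2, 0, -0.1, 6.6, 0], [2, 0, -0.1, 6.6, 0]]}}

```text
clock: 4.25
tcp_pos: [0.5277, 0.2041, 0.0971]
eef_rot: [0.001, 0.05, 0.999, 0.001]
contact_force: [-1.0, 1.0, 6.9]
opening: 0.0295
grasp_force: 100.0
```

```bash
python3 -c "
from h import *
go(.527,.2045,.25,84.3);st()"
```

```text
shift [0.05, 0.06, -15.29] turn -0.0 tcp [0.5277, 0.2041, 0.0971] F [-1.0, 1.0, 6.9] op 0.0295 g 100.0 t 4.2 tilt [-0.002, 0.002, -1.0]
{'clock': 4.25, 'tcp_pos': [0.528, 0.204, 0.097], 'eef_rot': [0.001, 0.05, 0.999, 0.001], 'contact_force': [-0.953, 1.024, 6.886], 'opening': 0.029, 'grasp_force': 99.959, 'joint_positions': [-0.487, 0.444, 0.056, 1.929, -0.035, 0.767, 1.06]}
```

{"api": "servo_tool", "payload": {"rows": [[2, 0, 0, -1, 0], [2, 0, 0, -2.5, 0], [2, 0, 0, -4, 0], [2, 0, 0, -6, 0], [2, 0, 0, -7, 0], [2, 0, 0, -7, 0], [2, 0, 0, -7, 0]]}}

```text
clock: 4.95
tcp_pos: [0.5261, 0.2031, 0.1645]
eef_rot: [-0.001, 0.05, 0.999, -0.0]
contact_force: [-0.8, -0.1, -6.3]
opening: 0.0292
grasp_force: 100.5
```

```bash
python3 -c "
from h import *
go(.545,.02,.15,90)
for c in('side','top'):
  im,d=cap(c);X=pts(c,d);q=clean(zone(X,(.4,.12,.160),(.66,.28,.2)),X);print(rect(q),np.percentile(q[:,2],[5,50,95]))
  q=X[zone(X,(.4,.12,.160),(.66,.28,.2))];print([round(float(np.median(q[(q[:,0]>a)&(q[:,0]<a+.03),2])),4) for a in(.44,.58)])
"
```

```text
shift [-3.71, -18.03, 1.46] turn -0.1 tcp [0.5261, 0.2031, 0.1645] F [-0.8, -0.1, -6.3] op 0.0292 g 100.5 t 5.0 tilt [0.002, -0.001, -1.0]
[525.6 209.3 180.3  51.8  -5.3] [0.16525705 0.18021159 0.18525963]
[0.1798, 0.1798]
[580.7 195.6  65.6  30.   -3.3] [0.16821522 0.17777117 0.18195302]
[nan, 0.1776]
  return _methods._mean(a, axis=axis, dtype=dtype,
  ret = ret.dtype.type(ret / rcount)
```

{"api": "servo_tool", "payload": {"rows": [[2, -3.7, -18, 0, -0.1], [2, -3.7, -18, 0, -0.1], [2, -3.7, -18, 0, -0.1], [2, -3.7, -18, 0, -0.1], [2, -3.7, -18, 0, -0.1], [2, -3.7, -18, 5, -0.1], [2, -3.7, -18, 10, -0.1], [2, -3.7, -18, 14, -0.1], [2, -3.7, -18, 15, -0.1], [2, -3.7, -18, 15.6, -0.1], [2, -3.7, -18, 16, -0.1], [2, -3.7, -18, 16.1, -0.1], [2, -3.7, -18, 16.1, -0.1]]}}

```text
clock: 6.35
tcp_pos: [0.547, 0.0209, 0.0058]
eef_rot: [0.001, -0.0, 1.0, 0.0]
contact_force: [-0.3, 0.3, -7.1]
opening: 0.0292
grasp_force: 101.6
```

{"api": "servo_tool", "payload": {"rows": [[2, 0, 0, 0.1, 0], [2, 0, 0, 0.2, 0], [2, 0, 0, 0.25, 0], [2, 0, 0, 0.25, 0]]}}

```text
clock: 6.75
tcp_pos: [0.5464, 0.0208, 0.0031]
eef_rot: [0.001, -0.0, 1.0, 0.0]
contact_force: [-3.4, -0.5, 6.1]
opening: 0.0291
grasp_force: 103.3
```

{"api": "servo_tool", "payload": {"newtons": 80, "rows": [[4.5, 0, 0, 0, 0], [6, 0, 0, 0, 0], [6.5, 0, 0, 0, 0], [6.5, 0, 0, -5, 0], [8.5, 0, 0, -10, 0], [8.5, 0, 0, -15, 0], [8.5, 0, 0, -20, 0], [8.5, 0, 0, -20, 0], [8.5, 0, 0, -20, 0]]}}

```text
clock: 7.65
tcp_pos: [0.5465, 0.0208, 0.2032]
eef_rot: [0.002, -0.0, 1.0, 0.0]
contact_force: [-0.4, -0.1, 0.3]
opening: 0.085
grasp_force: 0.0
```

Run:
```python
from h import *
for c in('side','top'):
  im,d=cap(c);X=pts(c,d);cv2.imwrite(f'pics/{c}1.png',im)
  q=clean(zone(X,(.4,-.05,.012),(.68,.09,.025)),X);print(c,"yoke",rect(q))
  for n,(lo,hi) in {'top coils':(.080,.091),'single':(.046,.062)}.items():
    for lx,ly in((.4633,.2109),(.527,.2045),(.5907,.1981)):
      q=X[zone(X,(lx-.029,ly-.032,lo),(lx+.029,ly+.032,hi))]
      if len(q)>8:
        (a,b),r=cv2.minEnclosingCircle((q[:,:2]*1000).astype(np.float32));print(n,len(q),round(a,1),round(b,1),round(r,1),np.round(np.median(q,0),4))
  for lx,ly in((.4633,.2109),(.527,.2045),(.5907,.1981)):
      q=X[zone(X,(lx-.029,ly-.032,.0915),(lx+.029,ly+.032,.097))]
      if len(q)>4:(a,b),r=cv2.minEnclosingCircle((q[:,:2]*1000).astype(np.float32));print('limb',len(q),round(a,1),round(b,1),round(r,1))
go(.4633,.2109,.16,84.3)
```

```text
side yoke [5.459e+02 2.110e+01 1.783e+02 4.250e+01 2.000e-01]
top coils 132 463.8 212.9 25.8 [0.4629 0.2235 0.088 ]
top coils 132 524.3 206.6 27.3 [0.5258 0.214  0.0886]
top coils 21 590.0 204.4 9.9 [0.5884 0.2067 0.0853]
single 64 463.2 218.5 23.3 [0.4642 0.2313 0.0543]
single 69 526.5 210.2 23.6 [0.5271 0.224  0.0539]
single 154 588.7 198.2 27.0 [0.5879 0.209  0.0566]
limb 55 463.4 215.6 25.4
limb 56 524.2 207.1 24.4
limb 33 591.9 199.2 14.3
top yoke [0. 0. 0. 0. 0.]
top coils 154 464.3 211.8 24.6 [0.4633 0.2113 0.0874]
top coils 162 525.3 205.6 24.9 [0.5247 0.2039 0.0875]
top coils 10 589.4 198.7 12.0 [0.5869 0.1981 0.0897]
single 31 464.8 203.7 23.7 [0.4607 0.1934 0.0568]
single 21 524.9 195.8 22.8 [0.5219 0.1858 0.0574]
single 157 589.6 198.6 25.2 [0.5868 0.1956 0.0554]
limb 54 464.5 213.5 22.4
limb 49 525.3 203.5 22.2
limb 38 588.7 199.2 11.6
shift [8.14, 19.03, 4.07] turn 0.1 tcp [0.5449, 0.0207, 0.2006] F [0.0, -0.1, -0.0] op 0.0852 g 0.0 t 7.8 tilt [0.002, -0.0, -1.0]
```

{"api": "servo_tool", "payload": {"rows": [[8.5, 8.1, 19.1, 2, 0.1], [8.5, 8.1, 19.1, 2, 0.1], [8.5, 8.1, 19.1, 2, 0.1], [8.5, 8.1, 19.1, 2, 0.1], [8.5, 8.1, 19.1, 2, 0.1], [8.5, 8.1, 19.1, 2, 0.1], [8.5, 8.1, 19.1, 7, 0.1], [8.5, 8.1, 19.1, 11, 0.1], [8.5, 8.1, 19.1, 13.2, 0.1], [8.5, 8.1, 19.1, 13.2, 0.1], [8.5, 8.1, 19.1, 13.2, 0.1], [6, 8.1, 19.1, 13.2, 0.1], [4.5, 8.1, 19.1, 13.2, 0.1], [4, 8.1, 19.1, 13.2, 0.1], [4, 8.1, 19.1, 13.2, 0.1], [4, 8.1, 19.1, 13.2, 0.1], [4, 8.1, 19.1, 13.2, 0.1]]}}

```text
clock: 9.45
tcp_pos: [0.4659, 0.2121, 0.0719]
eef_rot: [0.001, 0.05, 0.999, 0.001]
contact_force: [-2.1, -1.9, 8.5]
opening: 0.0483
grasp_force: 81.6
```

{"api": "servo_tool", "payload": {"rows": [[4, 0, 0, -1, 0], [4, 0, 0, -3, 0], [4, 0, 0, -6, 0], [4, 0, 0, -9, 0], [4, 0, 0, -12, 0], [4, 0, 0, -12, 0], [4, 0, 0, -12, 0]]}}

```text
clock: 10.15
tcp_pos: [0.4647, 0.2117, 0.1906]
eef_rot: [0.001, 0.05, 0.999, 0.0]
contact_force: [-0.5, -0.8, -2.2]
opening: 0.048
grasp_force: 83.2
```

```bash
cat >> h.py <<'E'
def bay(row,i):
    a=np.radians(2.65);x=[-.0945,-.0315,.0315,.0945][i];y=.042 if row=='b' else -.042
    return .5632+x*np.cos(a)-y*np.sin(a), -.202+x*np.sin(a)+y*np.cos(a)
E
python3 - <<'E'
from h import *
im,d=cap('side');X=pts('side',d);cv2.imwrite('pics/held.png',cv2.resize(im[170:300,260:420],(800,600)))
q=X[zone(X,(.42,.17,.13),(.51,.26,.21))];print(np.nanpercentile(q,[2,50,98],axis=0).round(3).tolist())
x,y=bay('b',0);print(x,y);go(x,y,.19,92.65)
E
```

```text
[[0.439, 0.197, 0.178], [0.455, 0.229, 0.197], [0.485, 0.249, 0.21]]
0.46685919908596346 -0.16441409733368154
shift [-4.02, -37.36, -0.04] turn -0.146 tcp [0.464, 0.2114, 0.1895] F [-0.1, -0.6, -2.8] op 0.0481 g 83.2 t 10.2 tilt [0.001, -0.0, -1.0]
```

View pics/held.png

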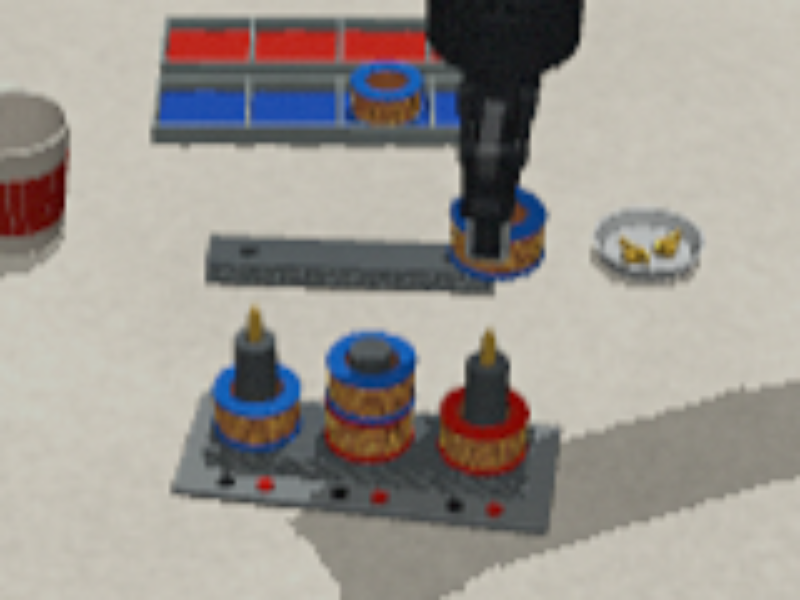

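{"api": "servo_tool", "payload": {"rows": [[4, -4, -37.4, 0, -0.146], [4, -4, -37.4, 0, -0.146], [4, -4, -37.4, 0, -0.146], [4, -4, -37.4, 0, -0.146], [4, -4, -37.4, 0, -0.146], [4, -4, -37.4, 0, -0.146], [4, -4, -37.4, 0, -0.146], [4, -4, -37.4, 0, -0.146], [4, -4, -37.4, 0, -0.146], [4, -4, -37.4, 5, -0.146], [4, -4, -37.4, 10, -0.146], [4, -4, -37.4, 14, -0.146], [4, -4, -37.4, 14, -0.146], [4, -4, -37.4, 14, -0.146]]}}

```text
clock: 11.6
tcp_pos: [0.4668, -0.1638, 0.0494]
eef_rot: [-0.001, -0.023, 1.0, 0.0]
contact_force: [1.0, -0.3, -0.7]
opening: 0.0482
grasp_force: 83.8
```

Run:
```python
from h import *
im,d=cap('side');X=pts('side',d);cv2.imwrite('pics/held2.png',cv2.resize(im[165:205,320:390],(700,400)))
x,y=bay('b',0);print(x,y);go(x,y,.021,92.65)
```

```text
0.46685919908596346 -0.16441409733368154
shift [0.13, -0.0, 2.97] turn 0.0 tcp [0.4681, -0.1643, 0.0507] F [0.2, 0.6, -1.5] op 0.0481 g 83.8 t 11.7 tilt [-0.001, -0.0, -1.0]
```

View pics/held2.png

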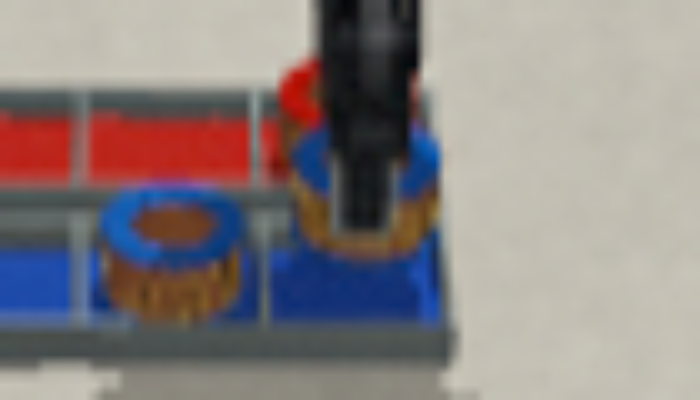

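The coil is held level over the near blue bay (around pixel 365,190 in the crop), with tips about two thirds down its side. I'll lower it slowly.

{"api": "servo_tool", "payload": {"rows": [[4, 0, 0, 1.2, 0], [4, 0, 0, 2.2, 0], [4, 0, 0, 2.7, 0], [4, 0, 0, 2.9, 0], [4, 0, 0, 2.9, 0], [4, 0, 0, 2.9, 0]]}}

```text
clock: 12.25
tcp_pos: [0.4672, -0.1644, 0.021]
eef_rot: [-0.0, -0.023, 1.0, 0.0]
contact_force: [-1.2, 0.3, 1.7]
opening: 0.0483
grasp_force: 84.0
```

{"api": "servo_tool", "payload": {"rows": [[5.6, 0, 0, 0, 0], [5.9, 0, 0, 0, 0], [5.9, 0, 0, -2, 0], [6, 0, 0, -6, 0], [8.5, 0, 0, -11, 0], [8.5, 0, 0, -16, 0], [8.5, 0, 0, -16, 0], [8.5, 0, 0, -16, 0]]}}

```text
clock: 13.05
tcp_pos: [0.468, -0.1646, 0.1821]
eef_rot: [0.002, -0.023, 1.0, -0.0]
contact_force: [-0.9, -0.0, -1.2]
opening: 0.0849
grasp_force: 0.0
```

```bash
cat >> h.py <<'E'
from scipy.spatial import cKDTree
LIMBS=((.464,.2115),(.526,.205),(.5895,.198))
def circ(X,x,y,z,r=.03):
    q=X[zone(X,(x-r,y-r,z-.006),(x+r,y+r,z+.006))]
    if len(q)<10: return None
    (a,b),R=cv2.minEnclosingCircle((q[:,:2]*1000).astype(np.float32));return len(q),round(a,1),round(b,1),round(R,1)
def survey():
    for c in('top','side'):
        im,d=cap(c);X=pts(c,d)
        print(c,"yoke",rect(clean(zone(X,(.42,-.06,.012),(.68,.10,.025)),X)))
        for i,l in enumerate(LIMBS):print(' limb',i,'up',circ(X,*l,.088),'low',circ(X,*l,.056))
        for r in 'br':
            for i in range(4):
                v=circ(X,*bay(r,i),.037)
                if v:print(' bay',r,i,np.round(np.multiply(bay(r,i),1000),1),v)
    return im
E
python3 - <<'E'
from h import *
survey();go(.5255,.2045,.068,84.3)
E
```

```text
top yoke [5.443e+02 2.210e+01 1.773e+02 3.190e+01 2.000e-01]
 limb 0 up (27, 464.5, 209.9, 12.2) low (146, 464.6, 209.8, 24.7)
 limb 1 up (192, 525.2, 205.2, 24.7) low (18, 524.8, 195.7, 22.8)
 limb 2 up (35, 588.9, 198.8, 12.0) low (151, 589.8, 198.4, 25.6)
 bay b 0 [ 466.9 -164.4] (25, 462.2, -159.3, 22.5)
 bay b 1 [ 529.8 -161.5] (147, 528.2, -162.5, 25.1)
side yoke [ 5.459e+02  2.190e+01  1.783e+02  4.330e+01 -4.000e-01]
 limb 0 up (30, 464.5, 212.4, 13.0) low (133, 463.5, 213.5, 26.2)
 limb 1 up (158, 526.9, 205.8, 26.1) low (53, 526.7, 211.5, 23.7)
 limb 2 up (26, 590.3, 201.7, 10.5) low (130, 588.8, 197.5, 26.3)
 bay b 0 [ 466.9 -164.4] (96, 463.4, -162.9, 26.8)
 bay b 1 [ 529.8 -161.5] (95, 527.7, -160.4, 28.9)
 bay r 0 [ 470.7 -248.3] (78, 470.9, -249.8, 27.8)
shift [-7.64, 36.54, 11.18] turn 0.146 tcp [0.4664, -0.1641, 0.1797] F [-1.2, -1.1, -0.3] op 0.0853 g 0.0 t 13.2 tilt [0.002, 0.001, -1.0]
```

{"api": "servo_tool", "payload": {"rows": [[8.5, -7.6, 36.5, 0, 0.146], [8.5, -7.6, 36.5, 0, 0.146], [8.5, -7.6, 36.5, 0, 0.146], [8.5, -7.6, 36.5, 0, 0.146], [8.5, -7.6, 36.5, 0, 0.146], [8.5, -7.6, 36.5, 0, 0.146], [8.5, -7.6, 36.5, 0, 0.146], [8.5, -7.6, 36.5, 0, 0.146], [8.5, -7.6, 36.5, 0, 0.146], [8.5, -7.6, 36.5, 5, 0.146], [8.5, -7.6, 36.5, 9, 0.146], [8.5, -7.6, 36.5, 11, 0.146], [8.5, -7.6, 36.5, 11, 0.146], [5.5, -7.6, 36.5, 11, 0.146], [4, -7.6, 36.5, 11, 0.146], [4, -7.6, 36.5, 11, 0.146], [4, -7.6, 36.5, 11, 0.146], [4, -7.6, 36.5, 11, 0.146]]}}

```text
clock: 14.95
tcp_pos: [0.5278, 0.2041, 0.0729]
eef_rot: [0.002, 0.05, 0.999, 0.001]
contact_force: [-0.2, -0.5, 6.7]
opening: 0.0478
grasp_force: 83.0
```

{"api": "servo_tool", "payload": {"rows": [[4, 0, 0, -1, 0], [4, 0, 0, -3, 0], [4, 0, 0, -6, 0], [4, 0, 0, -9, 0], [4, 0, 0, -12, 0], [4, 0, 0, -12, 0], [4, 0, 0, -12, 0]]}}

```text
clock: 15.65
tcp_pos: [0.5262, 0.2037, 0.1916]
eef_rot: [0.0, 0.05, 0.999, 0.0]
contact_force: [-0.8, -0.4, -1.7]
opening: 0.0477
grasp_force: 83.1
```

Run:
```python
from h import *
im,d=cap('side');X=pts('side',d)
q=X[zone(X,(.47,.17,.10),(.58,.26,.21))];print(np.nanpercentile(q,[2,50,98],axis=0).round(3).tolist())
x,y=bay('b',2);go(x,y,.023,92.65)
```

```text
[[0.501, 0.185, 0.177], [0.517, 0.22, 0.197], [0.547, 0.238, 0.209]]
shift [-10.31, -35.34, 16.74] turn -0.146 tcp [0.5255, 0.2034, 0.1904] F [0.1, 0.7, -2.4] op 0.048 g 83.0 t 15.7 tilt [0.001, -0.0, -1.0]
```

{"api": "servo_tool", "payload": {"rows": [[4, -10.3, -35.3, 0, -0.146], [4, -10.3, -35.3, 0, -0.146], [4, -10.3, -35.3, 0, -0.146], [4, -10.3, -35.3, 0, -0.146], [4, -10.3, -35.3, 0, -0.146], [4, -10.3, -35.3, 0, -0.146], [4, -10.3, -35.3, 0, -0.146], [4, -10.3, -35.3, 0, -0.146], [4, -10.3, -35.3, 0, -0.146], [4, -10.3, -35.3, 5, -0.146], [4, -10.3, -35.3, 10, -0.146], [4, -10.3, -35.3, 14, -0.146], [4, -10.3, -35.3, 15.5, -0.146], [4, -10.3, -35.3, 16.3, -0.146], [4, -10.3, -35.3, 16.8, -0.146], [4, -10.3, -35.3, 16.8, -0.146], [4, -10.3, -35.3, 16.8, -0.146]]}}

```text
clock: 17.4
tcp_pos: [0.5949, -0.1581, 0.0244]
eef_rot: [0.002, -0.023, 1.0, -0.0]
contact_force: [0.3, 0.2, -1.2]
opening: 0.0476
grasp_force: 83.2
```

{"api": "servo_tool", "payload": {"rows": [[4, 0, 0, 0.1, 0], [4, 0, 0, 0.1, 0], [5.6, 0, 0, 0.1, 0], [5.9, 0, 0, 0.1, 0], [5.9, 0, 0, -2, 0], [6, 0, 0, -6, 0], [8.5, 0, 0, -11, 0], [8.5, 0, 0, -16, 0], [8.5, 0, 0, -16, 0], [8.5, 0, 0, -16, 0]]}}

```text
clock: 18.4
tcp_pos: [0.5944, -0.158, 0.1846]
eef_rot: [0.002, -0.023, 1.0, -0.0]
contact_force: [0.0, 0.5, -0.6]
opening: 0.0848
grasp_force: 0.0
```

Run:
```python
from h import *
im=survey();go(.526,.2045,.04,84.3)
cv2.imwrite('pics/s2.png',cv2.resize(im[150:310,270:430],(600,600)))
```

```text
top yoke [5.443e+02 2.220e+01 1.774e+02 3.190e+01 2.000e-01]
 limb 0 up (34, 464.6, 209.6, 12.0) low (145, 464.9, 210.3, 24.5)
 limb 1 up (30, 525.7, 205.2, 11.3) low (148, 526.5, 204.5, 25.0)
 limb 2 up (38, 589.0, 198.5, 11.9) low (153, 589.4, 198.5, 25.4)
 bay b 0 [ 466.9 -164.4] (34, 467.3, -147.6, 17.4)
 bay b 1 [ 529.8 -161.5] (73, 528.7, -159.7, 24.6)
 bay b 2 [ 592.7 -158.6] (68, 587.9, -154.7, 22.4)
side yoke [546.   21.  179.   43.5  -0.7]
 limb 0 up (30, 464.1, 215.6, 12.2) low (129, 463.3, 212.4, 26.0)
 limb 1 up (32, 529.4, 206.8, 14.1) low (133, 526.7, 206.0, 26.5)
 limb 2 up (29, 589.8, 203.0, 10.0) low (137, 589.0, 198.6, 26.4)
 bay b 0 [ 466.9 -164.4] (97, 467.2, -163.0, 28.0)
 bay b 1 [ 529.8 -161.5] (91, 531.0, -160.8, 26.5)
 bay b 2 [ 592.7 -158.6] (101, 594.0, -157.5, 29.1)
 bay r 0 [ 470.7 -248.3] (85, 472.0, -249.6, 27.6)
shift [4.96, 36.46, 14.2] turn 0.146 tcp [0.5927, -0.1575, 0.1817] F [0.1, 0.1, -1.0] op 0.085 g 0.0 t 18.5 tilt [0.002, 0.001, -1.0]
```

View pics/s2.png

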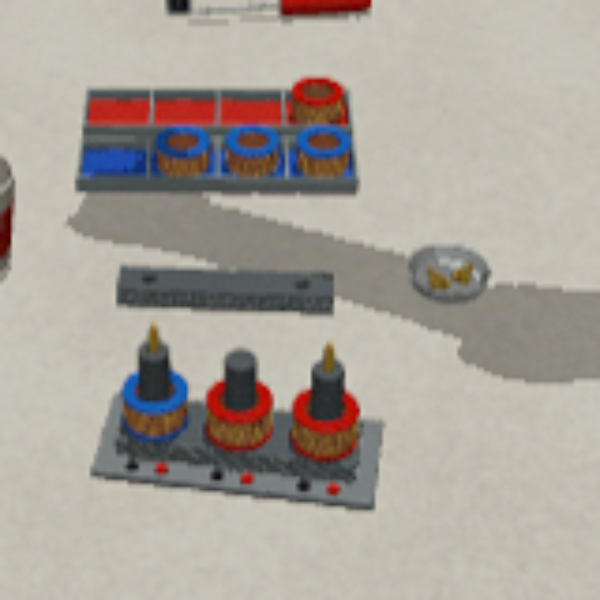

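Both blue coils stand in their bays (around 322,148 and 183,148 in the crop). Three bottom coils remain. Next is the middle red.

{"api": "servo_tool", "payload": {"rows": [[8.5, 5, 36.5, 0, 0.146], [8.5, 5, 36.5, 0, 0.146], [8.5, 5, 36.5, 0, 0.146], [8.5, 5, 36.5, 0, 0.146], [8.5, 5, 36.5, 0, 0.146], [8.5, 5, 36.5, 0, 0.146], [8.5, 5, 36.5, 0, 0.146], [8.5, 5, 36.5, 0, 0.146], [8.5, 5, 36.5, 0, 0.146], [8.5, 5, 36.5, 5, 0.146], [8.5, 5, 36.5, 10, 0.146], [8.5, 5, 36.5, 13, 0.146], [8.5, 5, 36.5, 14.2, 0.146], [8.5, 5, 36.5, 14.2, 0.146], [5.5, 5, 36.5, 14.2, 0.146], [4, 5, 36.5, 14.2, 0.146], [4, 5, 36.5, 14.2, 0.146], [4, 5, 36.5, 14.2, 0.146], [4, 5, 36.5, 14.2, 0.146], [4, 5, 36.5, 14.2, 0.146]]}}

```text
clock: 20.5
tcp_pos: [0.5284, 0.2049, 0.0434]
eef_rot: [0.002, 0.05, 0.999, 0.001]
contact_force: [-1.5, -1.5, 5.7]
opening: 0.0475
grasp_force: 82.3
```

{"api": "servo_tool", "payload": {"rows": [[4, 0, 0, -1, 0], [4, 0, 0, -3, 0], [4, 0, 0, -6, 0], [4, 0, 0, -10, 0], [4, 0, 0, -15, 0], [4, 0, 0, -15, 0], [4, 0, 0, -15, 0]]}}

```text
clock: 21.2
tcp_pos: [0.5273, 0.2048, 0.1929]
eef_rot: [0.002, 0.05, 0.999, 0.001]
contact_force: [-0.4, 0.4, -2.0]
opening: 0.0474
grasp_force: 83.0
```

Run:
```python
from h import *
im,d=cap('side');X=pts('side',d)
q=X[zone(X,(.47,.17,.10),(.58,.26,.21))];print(np.nanpercentile(q,[2,50,98],axis=0).round(3).tolist())
x,y=bay('r',1);print(x,y);go(x,y,.023,92.65)
```

```text
[[0.503, 0.187, 0.178], [0.518, 0.221, 0.196], [0.55, 0.24, 0.21]]
0.5336755449686836 -0.24541147953138406
shift [-5.21, -44.68, 16.8] turn -0.146 tcp [0.5262, 0.2043, 0.1911] F [0.7, 0.1, -1.4] op 0.0475 g 82.9 t 21.2 tilt [0.0, 0.0, -1.0]
```

{"api": "servo_tool", "payload": {"rows": [[4, -5.2, -44.7, 0, -0.146], [4, -5.2, -44.7, 0, -0.146], [4, -5.2, -44.7, 0, -0.146], [4, -5.2, -44.7, 0, -0.146], [4, -5.2, -44.7, 0, -0.146], [4, -5.2, -44.7, 0, -0.146], [4, -5.2, -44.7, 0, -0.146], [4, -5.2, -44.7, 0, -0.146], [4, -5.2, -44.7, 0, -0.146], [4, -5.2, -44.7, 0, -0.146], [4, -5.2, -44.7, 5, -0.146], [4, -5.2, -44.7, 10, -0.146], [4, -5.2, -44.7, 14, -0.146], [4, -5.2, -44.7, 15.5, -0.146], [4, -5.2, -44.7, 16.3, -0.146], [4, -5.2, -44.7, 16.7, -0.146], [4, -5.2, -44.7, 16.7, -0.146], [4, -5.2, -44.7, 16.7, -0.146], [4, -5.2, -44.7, 16.7, -0.146]]}}

```text
clock: 23.15
tcp_pos: [0.5348, -0.2458, 0.0249]
eef_rot: [0.001, -0.023, 1.0, -0.0]
contact_force: [-0.2, -0.1, -0.1]
opening: 0.0472
grasp_force: 83.6
```

{"api": "servo_tool", "payload": {"rows": [[5.6, 0, 0, 0, 0], [5.9, 0, 0, 0, 0], [5.9, 0, 0, -2, 0], [6, 0, 0, -6, 0], [8.5, 0, 0, -11, 0], [8.5, 0, 0, -16, 0], [8.5, 0, 0, -16, 0], [8.5, 0, 0, -16, 0]]}}

```text
clock: 23.95
tcp_pos: [0.5348, -0.2458, 0.1854]
eef_rot: [0.002, -0.023, 1.0, -0.0]
contact_force: [-0.7, 0.3, -1.0]
opening: 0.0852
grasp_force: 0.0
```

Run:
```python
from h import *
im=survey();go(.464,.2108,.047,84.3)
```

```text
top yoke [5.706e+02 1.070e+01 1.783e+02 3.210e+01 2.000e-01]
 limb 0 up (33, 464.7, 210.0, 11.8) low (148, 464.9, 209.1, 24.7)
 limb 1 up (25, 525.7, 204.9, 11.6) low None
 limb 2 up (32, 588.9, 198.6, 11.8) low (152, 589.4, 198.0, 25.1)
 bay b 0 [ 466.9 -164.4] (139, 463.5, -163.9, 25.1)
 bay b 1 [ 529.8 -161.5] (147, 528.0, -162.4, 25.3)
 bay b 2 [ 592.7 -158.6] (154, 591.9, -157.5, 25.1)
 bay r 0 [ 470.7 -248.3] (154, 471.6, -248.9, 25.5)
 bay r 1 [ 533.7 -245.4] (63, 528.8, -246.6, 24.2)
side yoke [5.711e+02 9.500e+00 1.788e+02 4.250e+01 2.000e-01]
 limb 0 up (34, 463.1, 213.2, 12.4) low (135, 464.0, 211.0, 27.0)
 limb 1 up (28, 525.9, 205.5, 13.1) low (27, 526.7, 210.3, 10.1)
 limb 2 up (27, 588.8, 199.9, 11.7) low (138, 591.1, 199.0, 26.7)
 bay b 0 [ 466.9 -164.4] (98, 466.0, -163.7, 27.7)
 bay b 1 [ 529.8 -161.5] (95, 529.8, -161.0, 27.4)
 bay b 2 [ 592.7 -158.6] (93, 590.6, -155.9, 27.2)
 bay r 0 [ 470.7 -248.3] (84, 471.0, -249.3, 27.8)
 bay r 1 [ 533.7 -245.4] (88, 534.7, -243.8, 28.4)
shift [4.79, 45.83, 13.63] turn 0.146 tcp [0.5333, -0.245, 0.1827] F [0.1, -0.2, -0.0] op 0.0852 g 0.0 t 24.1 tilt [0.002, 0.001, -1.0]
```

The yoke was knocked about 28 mm aside to (0.571, 0.010) and still lies flat. I'll measure it again before regrasping. Now the near red coil, using a shallow grip because of the stud.

{"api": "servo_tool", "payload": {"rows": [[8.5, 4.8, 45.8, 0, 0.146], [8.5, 4.8, 45.8, 0, 0.146], [8.5, 4.8, 45.8, 0, 0.146], [8.5, 4.8, 45.8, 0, 0.146], [8.5, 4.8, 45.8, 0, 0.146], [8.5, 4.8, 45.8, 0, 0.146], [8.5, 4.8, 45.8, 0, 0.146], [8.5, 4.8, 45.8, 0, 0.146], [8.5, 4.8, 45.8, 0, 0.146], [8.5, 4.8, 45.8, 0, 0.146], [8.5, 4.8, 45.8, 0, 0.146], [8.5, 4.8, 45.8, 4, 0.146], [8.5, 4.8, 45.8, 8, 0.146], [8.5, 4.8, 45.8, 11, 0.146], [8.5, 4.8, 45.8, 12.5, 0.146], [8.5, 4.8, 45.8, 13.2, 0.146], [8.5, 4.8, 45.8, 13.4, 0.146], [8.5, 4.8, 45.8, 13.4, 0.146], [8.5, 4.8, 45.8, 13.4, 0.146]]}}

```text
clock: 25.95
tcp_pos: [0.4657, 0.2097, 0.0507]
eef_rot: [0.001, 0.05, 0.999, 0.0]
contact_force: [1.1, 0.0, 0.4]
opening: 0.0848
grasp_force: 0.0
```

{"api": "servo_tool", "payload": {"newtons": 60, "rows": [[8.5, 0, 0, 0.15, 0], [8.5, 0, 0, 0.25, 0], [8.5, 0, 0, 0.25, 0], [5.5, 0, 0, 0.25, 0], [4, 0, 0, 0.25, 0], [4, 0, 0, 0.25, 0], [4, 0, 0, 0.25, 0], [4, 0, 0, 0.25, 0], [4, 0, 0, 0.25, 0]]}}

```text
clock: 26.85
tcp_pos: [0.4651, 0.2099, 0.0481]
eef_rot: [0.0, 0.05, 0.999, 0.0]
contact_force: [-0.6, -0.8, 6.8]
opening: 0.0478
grasp_force: 60.4
```

{"api": "servo_tool", "payload": {"rows": [[4, 0, 0, -0.5, 0], [4, 0, 0, -1.5, 0], [4, 0, 0, -3, 0], [4, 0, 0, -5, 0], [4, 0, 0, -7, 0], [4, 0, 0, -9, 0], [4, 0, 0, -12, 0], [4, 0, 0, -15, 0], [4, 0, 0, -15, 0], [4, 0, 0, -15, 0]]}}

```text
clock: 27.85
tcp_pos: [0.4649, 0.2098, 0.1979]
eef_rot: [0.001, 0.05, 0.999, 0.0]
contact_force: [-0.6, 0.3, -1.6]
opening: 0.0477
grasp_force: 62.0
```

Run:
```python
from h import *
im,d=cap('side');X=pts('side',d);cv2.imwrite('pics/held3.png',cv2.resize(im[190:290,320:420],(500,500)))
q=X[zone(X,(.41,.17,.12),(.52,.26,.21))];print(np.nanpercentile(q,[2,50,98],axis=0).round(3).tolist())
x,y=bay('r',2);print(x,y);go(x,y,.029,92.65)
```

```text
[[0.441, 0.194, 0.177], [0.459, 0.226, 0.195], [0.487, 0.242, 0.21]]
0.5966081729413601 -0.24249869109885128
shift [-17.68, -43.65, 16.79] turn -0.146 tcp [0.4643, 0.2095, 0.1969] F [-0.3, 0.2, -1.2] op 0.0475 g 62.0 t 27.9 tilt [0.001, -0.0, -1.0]
```

View pics/held3.png

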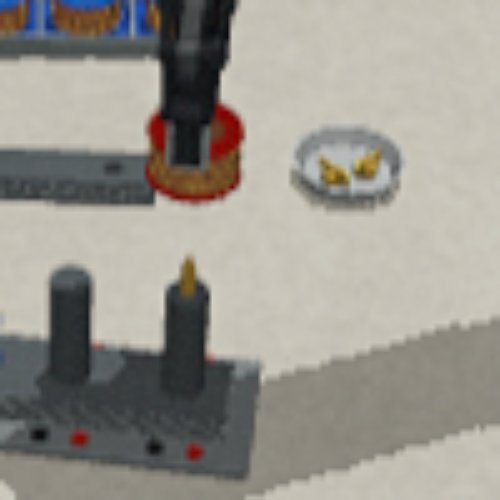

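The red coil is held level, by a little over the upper flange. On to red bay 2.

{"api": "servo_tool", "payload": {"rows": [[4, -17.7, -43.6, 0, -0.146], [4, -17.7, -43.6, 0, -0.146], [4, -17.7, -43.6, 0, -0.146], [4, -17.7, -43.6, 0, -0.146], [4, -17.7, -43.6, 0, -0.146], [4, -17.7, -43.6, 0, -0.146], [4, -17.7, -43.6, 0, -0.146], [4, -17.7, -43.6, 0, -0.146], [4, -17.7, -43.6, 0, -0.146], [4, -17.7, -43.6, 0, -0.146], [4, -17.7, -43.6, 0, -0.146], [4, -17.7, -43.6, 5, -0.146], [4, -17.7, -43.6, 10, -0.146], [4, -17.7, -43.6, 14, -0.146], [4, -17.7, -43.6, 15.5, -0.146], [4, -17.7, -43.6, 16.3, -0.146], [4, -17.7, -43.6, 16.8, -0.146], [4, -17.7, -43.6, 16.8, -0.146], [4, -17.7, -43.6, 16.8, -0.146], [4, -17.7, -43.6, 16.8, -0.146]]}}

```text
clock: 29.9
tcp_pos: [0.5983, -0.2418, 0.0303]
eef_rot: [0.001, -0.023, 1.0, -0.0]
contact_force: [0.5, -0.1, -0.8]
opening: 0.0478
grasp_force: 62.5
```

{"api": "servo_tool", "payload": {"rows": [[4, 0, 0, 0, 0], [5.6, 0, 0, 0, 0], [6, 0, 0, 0, 0], [6, 0, 0, -2, 0], [6, 0, 0, -6, 0], [8.5, 0, 0, -11, 0], [8.5, 0, 0, -16, 0], [8.5, 0, 0, -16, 0], [8.5, 0, 0, -16, 0]]}}

```text
clock: 30.8
tcp_pos: [0.5983, -0.2419, 0.1911]
eef_rot: [0.002, -0.023, 1.0, -0.0]
contact_force: [-0.5, 0.5, -0.6]
opening: 0.0849
grasp_force: 0.0
```

Run:
```python
from h import *
im=survey();go(.5900,.198,.047,84.3)
```

```text
top yoke [5.703e+02 1.070e+01 1.777e+02 3.210e+01 2.000e-01]
 limb 0 up (30, 464.5, 209.8, 11.9) low None
 limb 1 up (29, 525.8, 205.1, 11.6) low None
 limb 2 up (33, 589.6, 198.3, 12.2) low (150, 589.6, 198.5, 25.4)
 bay b 0 [ 466.9 -164.4] (144, 465.2, -163.7, 24.6)
 bay b 1 [ 529.8 -161.5] (150, 528.4, -162.5, 25.2)
 bay b 2 [ 592.7 -158.6] (148, 591.3, -157.4, 25.4)
 bay r 0 [ 470.7 -248.3] (69, 472.9, -244.7, 23.9)
 bay r 1 [ 533.7 -245.4] (140, 532.1, -245.4, 25.3)
 bay r 2 [ 596.6 -242.5] (101, 595.3, -241.2, 24.9)
side yoke [5.711e+02 1.150e+01 1.787e+02 4.260e+01 4.000e-01]
 limb 0 up (35, 464.4, 212.4, 14.1) low (25, 463.2, 215.6, 10.2)
 limb 1 up (31, 524.5, 205.4, 13.1) low (24, 526.4, 211.0, 10.0)
 limb 2 up (29, 589.0, 198.9, 13.7) low (135, 587.7, 197.6, 28.2)
 bay b 0 [ 466.9 -164.4] (97, 463.5, -163.5, 27.8)
 bay b 1 [ 529.8 -161.5] (94, 534.4, -160.5, 29.7)
 bay b 2 [ 592.7 -158.6] (97, 594.9, -157.3, 27.9)
 bay r 0 [ 470.7 -248.3] (85, 468.3, -247.2, 26.8)
 bay r 1 [ 533.7 -245.4] (86, 536.0, -243.0, 27.1)
 bay r 2 [ 596.6 -242.5] (82, 593.1, -240.5, 28.0)
shift [-1.39, 43.88, 14.15] turn 0.146 tcp [0.5968, -0.2411, 0.188] F [-0.9, 0.1, -1.1] op 0.0852 g 0.0 t 30.9 tilt [0.002, 0.001, -1.0]
```

{"api": "servo_tool", "payload": {"rows": [[8.5, -1.4, 43.9, 0, 0.146], [8.5, -1.4, 43.9, 0, 0.146], [8.5, -1.4, 43.9, 0, 0.146], [8.5, -1.4, 43.9, 0, 0.146], [8.5, -1.4, 43.9, 0, 0.146], [8.5, -1.4, 43.9, 0, 0.146], [8.5, -1.4, 43.9, 0, 0.146], [8.5, -1.4, 43.9, 0, 0.146], [8.5, -1.4, 43.9, 0, 0.146], [8.5, -1.4, 43.9, 0, 0.146], [8.5, -1.4, 43.9, 0, 0.146], [8.5, -1.4, 43.9, 4, 0.146], [8.5, -1.4, 43.9, 8, 0.146], [8.5, -1.4, 43.9, 11, 0.146], [8.5, -1.4, 43.9, 13, 0.146], [8.5, -1.4, 43.9, 13.8, 0.146], [8.5, -1.4, 43.9, 14.05, 0.146], [8.5, -1.4, 43.9, 14.05, 0.146], [8.5, -1.4, 43.9, 14.05, 0.146]]}}

```text
clock: 32.8
tcp_pos: [0.5923, 0.1974, 0.05]
eef_rot: [0.001, 0.05, 0.999, 0.0]
contact_force: [-0.5, -0.5, 0.8]
opening: 0.0851
grasp_force: 0.0
```

{"api": "servo_tool", "payload": {"rows": [[5.5, 0, 0, 0, 0], [4, 0, 0, 0, 0], [4, 0, 0, 0, 0], [4, 0, 0, 0, 0], [4, 0, 0, 0, 0], [4, 0, 0, 0, 0], [4, 0, 0, 0, 0]]}}

```text
clock: 33.5
tcp_pos: [0.5917, 0.1977, 0.0504]
eef_rot: [0.0, 0.05, 0.999, 0.0]
contact_force: [-1.9, -0.7, 6.4]
opening: 0.0471
grasp_force: 60.3
```

The grip is about 2 mm shallower than last time, so I'll regrip slightly deeper.

{"api": "servo_tool", "payload": {"rows": [[6.5, 0, 0, 0, 0], [6.5, 0, 0, 0.25, 0], [6.5, 0, 0, 0.25, 0], [4, 0, 0, 0.25, 0], [4, 0, 0, 0.25, 0], [4, 0, 0, 0.25, 0], [4, 0, 0, 0.25, 0], [4, 0, 0, 0.25, 0]]}}

```text
clock: 34.3
tcp_pos: [0.5914, 0.1976, 0.0467]
eef_rot: [0.0, 0.05, 0.999, 0.0]
contact_force: [-1.6, -0.4, 5.7]
opening: 0.0481
grasp_force: 61.5
```

{"api": "servo_tool", "payload": {"rows": [[4, 0, 0, -0.5, 0], [4, 0, 0, -1.5, 0], [4, 0, 0, -3, 0], [4, 0, 0, -5, 0], [4, 0, 0, -7, 0], [4, 0, 0, -9, 0], [4, 0, 0, -12, 0], [4, 0, 0, -15, 0], [4, 0, 0, -15, 0], [4, 0, 0, -15, 0]]}}

```text
clock: 35.3
tcp_pos: [0.5915, 0.1975, 0.1974]
eef_rot: [0.001, 0.05, 0.999, 0.001]
contact_force: [0.0, -0.6, -1.7]
opening: 0.0477
grasp_force: 62.2
```

Run:
```python
from h import *
im,d=cap('side');X=pts('side',d)
q=X[zone(X,(.54,.15,.12),(.65,.25,.21))];print(np.nanpercentile(q,[2,50,98],axis=0).round(3).tolist())
x,y=bay('b',3);print(x,y);go(x,y,.029,92.65)
```

```text
[[0.566, 0.179, 0.178], [0.583, 0.214, 0.195], [0.613, 0.227, 0.21]]
0.655657083003993 -0.15567573203608318
shift [-10.0, -34.48, 16.7] turn -0.146 tcp [0.5907, 0.1973, 0.196] F [-0.1, 0.4, -2.4] op 0.048 g 62.2 t 35.4 tilt [0.001, -0.0, -1.0]
```

{"api": "servo_tool", "payload": {"rows": [[4, -10, -34.5, 0, -0.146], [4, -10, -34.5, 0, -0.146], [4, -10, -34.5, 0, -0.146], [4, -10, -34.5, 0, -0.146], [4, -10, -34.5, 0, -0.146], [4, -10, -34.5, 0, -0.146], [4, -10, -34.5, 0, -0.146], [4, -10, -34.5, 0, -0.146], [4, -10, -34.5, 0, -0.146], [4, -10, -34.5, 5, -0.146], [4, -10, -34.5, 10, -0.146], [4, -10, -34.5, 14, -0.146], [4, -10, -34.5, 15.5, -0.146], [4, -10, -34.5, 16.3, -0.146], [4, -10, -34.5, 16.8, -0.146], [4, -10, -34.5, 16.8, -0.146], [4, -10, -34.5, 16.8, -0.146], [4, -10, -34.5, 16.8, -0.146]]}}

```text
clock: 37.15
tcp_pos: [0.6571, -0.1558, 0.0294]
eef_rot: [0.001, -0.023, 1.0, -0.0]
contact_force: [0.2, 0.1, -1.5]
opening: 0.048
grasp_force: 63.3
```

{"api": "servo_tool", "payload": {"rows": [[4, 0, 0, 0, 0], [5.6, 0, 0, 0, 0], [6, 0, 0, 0, 0], [6, 0, 0, -2, 0], [6, 0, 0, -6, 0], [8.5, 0, 0, -11, 0], [8.5, 0, 0, -16, 0], [8.5, 0, 0, -16, 0], [8.5, 0, 0, -16, 0]]}}

```text
clock: 38.05
tcp_pos: [0.6573, -0.156, 0.1903]
eef_rot: [0.002, -0.023, 1.0, -0.0]
contact_force: [0.1, -0.5, -1.0]
opening: 0.0849
grasp_force: 0.0
```

Run:
```python
from h import *
im=survey();cv2.imwrite('pics/s4.png',cv2.resize(im[150:310,270:430],(600,600)))
go(.5710,.0107,.15,90)
```

```text
top yoke [5.705e+02 1.070e+01 1.783e+02 3.210e+01 1.000e-01]
 limb 0 up (28, 464.6, 209.2, 11.6) low None
 limb 1 up (29, 525.7, 205.0, 11.6) low None
 limb 2 up (34, 589.8, 198.4, 12.2) low None
 bay b 2 [ 592.7 -158.6] (43, 594.9, -144.5, 19.1)
 bay b 3 [ 655.7 -155.7] (82, 654.4, -152.6, 23.3)
 bay r 0 [ 470.7 -248.3] (42, 468.6, -262.5, 18.7)
side yoke [570.7  11.6 178.6  41.9  -0.6]
 limb 0 up (34, 462.9, 213.2, 12.0) low (23, 463.1, 217.1, 10.3)
 limb 1 up (29, 524.1, 206.5, 13.5) low (24, 526.4, 210.5, 9.7)
 limb 2 up (28, 588.7, 200.8, 11.5) low (26, 589.3, 200.2, 11.3)
 bay b 0 [ 466.9 -164.4] (99, 465.9, -163.5, 28.3)
 bay b 1 [ 529.8 -161.5] (94, 529.1, -161.1, 27.0)
 bay b 2 [ 592.7 -158.6] (92, 589.8, -157.3, 29.0)
 bay b 3 [ 655.7 -155.7] (97, 658.5, -156.3, 28.1)
 bay r 0 [ 470.7 -248.3] (84, 469.5, -247.4, 28.0)
 bay r 1 [ 533.7 -245.4] (78, 532.9, -245.3, 26.7)
 bay r 2 [ 596.6 -242.5] (81, 597.1, -242.4, 29.3)
shift [7.67, 16.98, 3.73] turn 0.046 tcp [0.6556, -0.1554, 0.187] F [-0.6, 0.1, -1.1] op 0.0852 g 0.0 t 38.1 tilt [0.002, 0.001, -1.0]
```

View pics/s4.png

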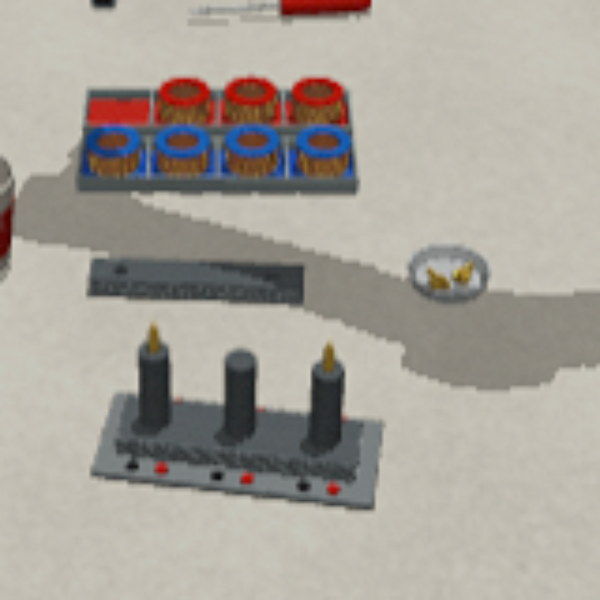

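All coils stand in their bays: three red at row 100 (one was there already) and four blue at row 150. The limbs are bare. The yoke lies at (0.571, 0.011), so I'll grasp it at the same point along its length as before, with TCP (0.572, 0.010).

{"api": "servo_tool", "payload": {"newtons": 100, "rows": [[8.5, 7.6, 16.9, 0, 0.046], [8.5, 7.6, 16.9, 0, 0.046], [8.5, 7.6, 16.9, 0, 0.046], [8.5, 7.6, 16.9, 0, 0.046], [8.5, 7.6, 16.9, 3, 0.046], [8.5, 7.6, 16.9, 8, 0.046], [8.5, 7.6, 16.9, 13, 0.046], [8.5, 7.6, 16.9, 13, 0.046], [8.5, 7.6, 16.9, 13, 0.046], [8.5, 7.6, 16.9, 13, 0.046]]}}

```text
clock: 39.15
tcp_pos: [0.5744, 0.0093, 0.0603]
eef_rot: [0.002, 0.0, 1.0, 0.0]
contact_force: [-0.3, -1.3, 0.3]
opening: 0.0853
grasp_force: 0.0
```

```bash
python3 -c "
from h import *
go(.5721,.0100,.0031,90)"
```

```text
shift [0.25, 0.06, 5.71] turn -0.0 tcp [0.5744, 0.0093, 0.0603] F [-0.3, -1.3, 0.3] op 0.0853 g 0.0 t 39.1 tilt [-0.003, 0.0, -1.0]
```

{"api": "servo_tool", "payload": {"rows": [[8.5, 0, 0, 3, 0], [8.5, 0, 0, 4.5, 0], [8.5, 0, 0, 5, 0], [8.5, 0, 0, 5.2, 0], [8.5, 0, 0, 5.2, 0], [8.5, 0, 0, 5.2, 0], [8.5, 0, 0, 5.2, 0]]}}

```text
clock: 39.85
tcp_pos: [0.5733, 0.0096, 0.007]
eef_rot: [0.001, -0.0, 1.0, 0.0]
contact_force: [-0.8, 0.2, 0.7]
opening: 0.0849
grasp_force: 0.0
```

```bash
python3 -c "
from h import *
go(.5721,.0100,.0031,90)"
```

```text
shift [0.12, 0.04, 0.39] turn 0.0 tcp [0.5733, 0.0096, 0.007] F [-0.8, 0.2, 0.7] op 0.0849 g 0.0 t 39.9 tilt [-0.001, 0.0, -1.0]
```

{"api": "servo_tool", "payload": {"rows": [[8.5, 0.05, 0, 0.3, 0], [8.5, 0.05, 0, 0.3, 0], [5, 0.05, 0, 0.3, 0], [2, 0.05, 0, 0.3, 0], [2, 0.05, 0, 0.3, 0], [2, 0.05, 0, 0.3, 0], [2, 0.05, 0, 0.3, 0], [2, 0.05, 0, 0.3, 0], [2, 0.05, 0, 0.3, 0]]}}

```text
clock: 40.75
tcp_pos: [0.5723, 0.0097, 0.0038]
eef_rot: [0.0, -0.0, 1.0, 0.0]
contact_force: [-1.0, 1.2, 5.8]
opening: 0.0295
grasp_force: 100.3
```

{"api": "servo_tool", "payload": {"rows": [[2, 0, 0, -2, 0], [2, 0, 0, -6, 0], [2, 0, 0, -10, 0], [2, 0, 0, -15, 0], [2, 0, 0, -18, 0], [2, 0, 0, -18, 0], [2, 0, 0, -18, 0], [2, 0, 0, -18, 0], [2, 0, 0, -18, 0]]}}

```text
clock: 41.65
tcp_pos: [0.5704, 0.0096, 0.1804]
eef_rot: [-0.003, -0.0, 1.0, -0.0]
contact_force: [0.4, 0.4, -7.4]
opening: 0.0295
grasp_force: 101.1
```

```bash
python3 -c "
from h import *
im,d=cap('side');X=pts('side',d)
q=X[zone(X,(.4,-.1,.170),(.7,.12,.215))];print(rect(q));print([round(float(np.median(q[(q[:,0]>a)&(q[:,0]<a+.03),2])),4) for a in(.49,.63)])
go(.5277,.2041,.18,84.3)"
```

```text
[567.8  15.6 178.7  51.1   0. ]
[0.1949, 0.1947]
shift [4.31, 19.46, 0.09] turn 0.1 tcp [0.5709, 0.0095, 0.1809] F [-1.3, -0.7, -8.1] op 0.0294 g 101.1 t 41.7 tilt [0.005, -0.001, -1.0]
```

{"api": "servo_tool", "payload": {"rows": [[2, 4.3, 19.45, 0, 0.1], [2, 4.3, 19.45, 0, 0.1], [2, 4.3, 19.45, 0, 0.1], [2, 4.3, 19.45, 0, 0.1], [2, 4.3, 19.45, 0, 0.1], [2, 4.3, 19.45, 3, 0.1], [2, 4.3, 19.45, 5, 0.1], [2, 4.3, 19.45, 5, 0.1], [2, 4.3, 19.45, 5, 0.1], [2, 4.3, 19.45, 5, 0.1], [2, 4.3, 19.45, 5, 0.1]]}}

```text
clock: 42.8
tcp_pos: [0.5302, 0.2043, 0.1345]
eef_rot: [0.001, 0.05, 0.999, 0.001]
contact_force: [-0.3, 0.6, -7.7]
opening: 0.0294
grasp_force: 101.6
```

```bash
python3 -c "
from h import *
go(.5277,.2041,.0971,84.3)
im,d=cap('side');X=pts('side',d);cv2.imwrite('pics/pre.png',cv2.resize(im[215:285,285:385],(800,560),interpolation=cv2.INTER_CUBIC))
q=clean(zone(X,(.4,.12,.125),(.66,.28,.165)),X);print(rect(q))
d0=np.load('side0.npy');X0=pts('side',d0);q=clean(zone(X0,(.4,.15,.089),(.66,.26,.12)),X0);print('initial',rect(q))"
```

```text
shift [0.25, -0.05, 3.74] turn -0.001 tcp [0.5302, 0.2043, 0.1345] F [-0.3, 0.6, -7.7] op 0.0294 g 101.6 t 42.8 tilt [-0.002, 0.001, -1.0]
[528.8 210.4 180.6  48.2  -5. ]
initial [527.1 208.  180.2  47.3  -5.8]
```

View pics/pre.png

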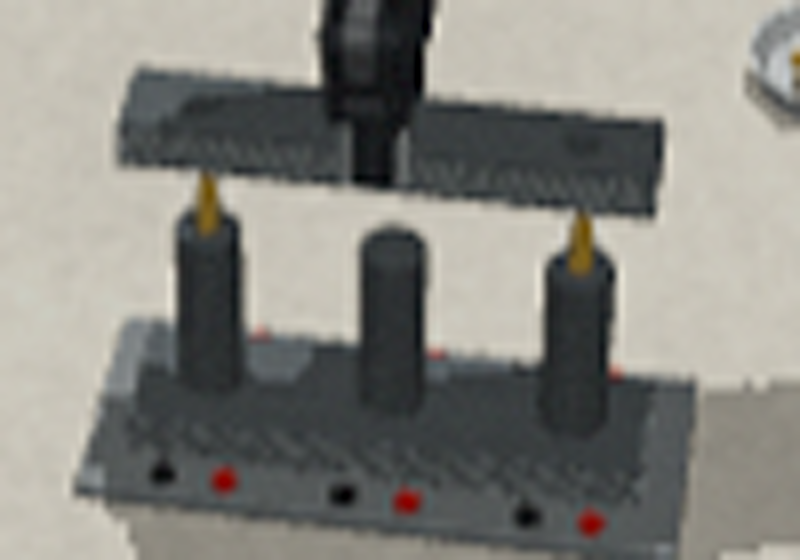

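The yoke is level above the studs, with the right hole over the near stud (582,140 vs 582,215). It's about 2 mm too far in x, which I'll correct before going down.

{"api": "servo_tool", "payload": {"rows": [[2, 0.2, -0.04, 0.4, 0], [2, 0.2, -0.04, 0.8, 0], [2, 0.2, -0.04, 0.8, 0], [2, 0.2, -0.04, 0.8, 0], [2, 0.2, -0.04, 0.8, 0], [2, 0.2, -0.04, 0.8, 0]]}}

```text
clock: 43.45
tcp_pos: [0.5273, 0.2039, 0.1254]
eef_rot: [0.0, 0.05, 0.999, 0.0]
contact_force: [-0.4, 0.6, -6.7]
opening: 0.0294
grasp_force: 101.7
```

```bash
python3 -c "
from h import *
go(.5277,.2041,.0971,84.3)
im,d=cap('side');X=pts('side',d)
q=clean(zone(X,(.4,.12,.117),(.66,.28,.158)),X);print(rect(q))"
```

```text
shift [-0.04, 0.02, 2.83] turn -0.0 tcp [0.5273, 0.2039, 0.1254] F [-0.4, 0.6, -6.7] op 0.0294 g 101.7 t 43.5 tilt [-0.0, 0.0, -1.0]
[525.3 208.8 179.8  51.9  -4.2]
```

{"api": "servo_tool", "payload": {"rows": [[2, -0.02, 0.02, 0.4, 0], [2, -0.02, 0.02, 0.8, 0], [2, -0.02, 0.02, 1.2, 0], [2, -0.02, 0.02, 1.4, 0], [2, -0.02, 0.02, 1.4, 0]]}}

```text
clock: 44.0
tcp_pos: [0.5274, 0.204, 0.1109]
eef_rot: [-0.0, 0.05, 0.999, -0.0]
contact_force: [0.5, 0.2, -6.6]
opening: 0.0294
grasp_force: 101.7
```

{"api": "servo_tool", "payload": {"rows": [[2, -0.01, 0, 0.4, 0], [2, -0.01, 0, 0.8, 0], [2, -0.01, 0, 1.1, 0], [2, -0.01, 0, 1.3, 0], [2, -0.01, 0, 1.4, 0], [2, -0.01, 0, 1.45, 0], [2, -0.01, 0, 1.45, 0]]}}

```text
clock: 44.7
tcp_pos: [0.5274, 0.204, 0.0978]
eef_rot: [-0.0, 0.05, 0.999, 0.0]
contact_force: [-5.3, -1.2, 5.6]
opening: 0.0294
grasp_force: 103.2
```

Contact came at the expected height, so I'll release and retreat.

{"api": "servo_tool", "payload": {"rows": [[3.5, 0, 0, 0, 0], [5, 0, 0, 0, 0], [6.5, 0, 0, 0, 0], [8.5, 0, 0, 0, 0], [8.5, 0, 0, 0, 0], [8.5, 0, 0, -3, 0], [8.5, 0, 0, -8, 0], [8.5, 0, 0, -13, 0], [8.5, 0, 0, -18, 0], [8.5, 0, 0, -18, 0], [8.5, 8, 0, -18, 0], [8.5, 8, 0, -18, 0], [8.5, 8, 0, -18, 0]]}}

```text
clock: 46.0
tcp_pos: [0.4442, 0.2129, 0.2764]
eef_rot: [-0.001, 0.048, 0.999, 0.0]
contact_force: [1.2, 0.4, 0.0]
opening: 0.0853
grasp_force: 0.0
```

Run:
```python
from h import *
im=survey();go(.5,.2,.3,84.3)
d=arm.get_image('side')[1];X=pts('side',d);q=clean(zone(X,(.4,.15,.104),(.66,.26,.12)),X);print(rect(q),np.median(q[:,2]),[round(float(np.median(q[(q[:,0]>a)&(q[:,0]<a+.03),2])),4) for a in(.445,.575)])
cv2.imwrite('pics/fin.png',cv2.resize(im[150:310,270:430],(600,600)))
```

```text
top yoke [0. 0. 0. 0. 0.]
 limb 0 up None low None
 limb 1 up None low None
 limb 2 up None low None
 bay b 0 [ 466.9 -164.4] (149, 463.9, -163.7, 25.1)
 bay b 1 [ 529.8 -161.5] (152, 528.3, -162.3, 25.4)
 bay b 2 [ 592.7 -158.6] (152, 591.7, -156.8, 25.2)
 bay b 3 [ 655.7 -155.7] (149, 654.6, -155.1, 25.0)
 bay r 0 [ 470.7 -248.3] (152, 471.5, -248.6, 25.6)
 bay r 1 [ 533.7 -245.4] (151, 533.2, -245.6, 25.2)
 bay r 2 [ 596.6 -242.5] (146, 595.3, -241.6, 25.3)
side yoke [0. 0. 0. 0. 0.]
 limb 0 up (24, 472.3, 218.0, 20.5) low (26, 463.0, 217.8, 10.1)
 limb 1 up (21, 526.6, 213.3, 9.6) low (28, 526.4, 211.1, 10.5)
 limb 2 up (19, 590.0, 204.2, 9.9) low (28, 589.2, 202.3, 11.5)
 bay b 0 [ 466.9 -164.4] (80, 464.1, -166.0, 29.1)
 bay b 1 [ 529.8 -161.5] (93, 529.7, -162.2, 27.3)
 bay b 2 [ 592.7 -158.6] (99, 592.2, -156.3, 27.4)
 bay b 3 [ 655.7 -155.7] (95, 654.5, -153.5, 27.8)
 bay r 0 [ 470.7 -248.3] (74, 467.3, -247.5, 28.4)
 bay r 1 [ 533.7 -245.4] (88, 531.9, -244.9, 27.7)
 bay r 2 [ 596.6 -242.5] (80, 596.5, -241.8, 27.7)
shift [-5.32, -0.69, -2.31] turn 0.001 tcp [0.4478, 0.2121, 0.2768] F [0.8, 0.7, -0.1] op 0.0848 g 0.0 t 46.1 tilt [-0.001, 0.0, -1.0]
[525.6 206.3 180.4  41.9  -6.5] 0.11347262602134472 [0.1135, 0.1138]
```

View pics/fin.png

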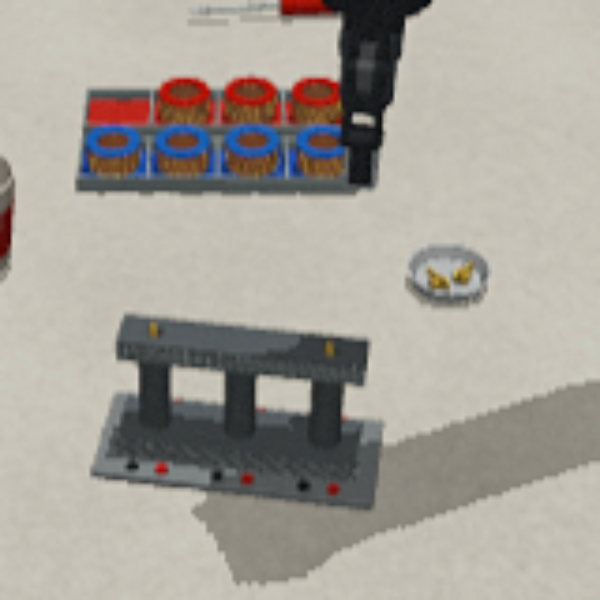

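The yoke is flush on the limbs, with the studs showing through at (153,328) and (330,347). All coils stand in their bays, so I'll hand in.

```bash
python3 -c "
from plant import arm
print(arm.job_done())"
```

```text
the job is handed in; nothing more can be done
None
```

The job is handed in, though `job_done()` returned no verdict: the yoke is back flush over both studs, all five coils stand in bays of their own colour, and the already-stowed coils are still in their bays.

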